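# Lock the microphone case: fold the sprung hasp over its staple and pin it

### The arm

A 6-joint arm with a two-finger parallel gripper is mounted at the origin on the work surface. World frame = base frame: x ahead of the robot, y to its left, z up, the work surface at z = 0. Lengths are in mm, angles in rad, forces in N, time in s.
With the tool pointing down it reaches from about 350 to 775 mm from the base axis. Payload 7.3 kg.
Tool frame: the origin (TCP) lies between the finger pads; the fingertips stand tcp_to_tips ahead of it and the grasp point (between the pads) lies 5 mm behind it (tcp_to_tips is the distance from the TCP to the fingertips, in mm); z points along the fingers, x is the direction in which the jaws open and shut, and the axes are right-handed (so a half turn about z gives the same grasp; the last joint's range is limited). The gripper opens to 92 mm and grips with 3 to 60 N. Pads are 19 mm wide; open, the fingers measure 130 mm over their backs; the gripper's body (75 mm by 190 mm) begins 47 mm behind the grasp point.
Start: joints at [-1.254, 0.342, 1.524, -0, 1.275, -0.146], TCP at [234.413, -469.781, 240.741] pointing down, gripper open.
Joint ranges: [-2.53, 2.53], [-0.77, 2.02], [0.04, 2.7], [-1, 4.14], [0.28, 2.66], [-3.11, 3.11]. Speed limits (rad/s): [2.57, 2.57, 3.14, 3.14, 3.14, 3.14].

### API

Orientations are given as [roll, pitch, yaw] about the fixed x, y, z axes, in that order (R = Rz(yaw) Ry(pitch) Rx(roll)).
In Python, from plant import * gives the robot as it stands.
- The arm moves only by the tool drive_tool, never from a script. Its argument "deltas" is a list of rows, each an object of numbers: "hand": the gripper's target within -1 to 1 (shut at 1, half-way at 0, fully open at -1); "tx", "ty", "tz": the shift along the tool's x, y, z each as a share of 4 cm, from -1 to 1; "wx", "wy", "wz": the turn, a rotation vector about the tool's x, y, z each as a share of 5 degrees, from -1 to 1. In form: [{"hand": .., "tx": .., "ty": .., "tz": .., "wx": .., "wy": .., "wz": ..}, ...]. A call has 1 to 20 rows; each row shifts and turns the commanded pose from where the row before left it, along the tool's axes as they then stand; what a row does not reach is not made up. A row lasts 1/12 s, in which the tool goes at most 41.7 mm and 7.16 degrees, less where a joint would pass 70% of its speed; a pose out of reach is approached as far as the arm can. A call with a number of a shift or a turn outside -1 to 1 is refused whole. A call with a gripper value outside its range is refused whole. The fingers move at their own pace and stop on an object; the grip force is fixed at half the most. Time passes only in rows, so rows that do not move let the fingers close. It gives the time, the measured TCP pose, the force and the opening at its end, in the units of the state.
- get_obs(): the state, without advancing time (a new reading comes with each control period).
- capture(name): name is "scene" or "top" or "wrist"; returns the picture (384x512x3 uint8, red, green, blue); there is no depth.
- camera_model(name): a dict with "fx", "fy", "cx", "cy" (pixels), "rvec" (rotation vector, rad) and "tvec" (3), from world to camera coordinates, as OpenCV has them. Camera axes: x right, y down, z forward; pixel columns grow to the right and rows downward; lengths in mm; the calibration is good to about 2 mm. A picture is of the moment at which its call begins: read the wrist's pose just before it. camera_model takes no time and is no camera call; for the wrist camera it gives the pose at the moment of the call.
- close_job(): hands the job in, once; it reports no verdict.
The state is a dict: "time": time; "joint_positions": joint angles; "dq": joint speeds; "tau": joint torques, N m; "tool_pos": TCP position; "tcp_rot": TCP orientation; "contact_force": force on the tool from outside, world axes, zero at the start; "moment": the same for the moment, N m; "grip_width": finger opening in mm.
Only numpy, scipy, OpenCV 4.12 (cv2) and the standard library are available. Lean on these libraries where they do the work, as an engineer would, in place of code of your own. Each camera call takes 0.05 s, during which the arm holds its last target.

### The job

Lock the microphone case: take the long steel pin out of its wooden stand, fold the sprung hasp down over the staple on the case's front (its sideways setting differs from case to case), and push the pin down through the staple's hole, in front of the hasp, until its collar rests on the staple, so that the hasp stays shut when you let go. The hasp flips open again whenever nothing holds it, so press it with the pin or your hand while the pin goes in. Do not knock over or shift the white mug or the glass tumbler.

Things in the scene. Friction and masses are not known exactly. Their poses are not given: they have to be found in the camera images.
- case: Dark grey hard transport case, fixed: 180 mm deep (x), 260 mm wide (y), 150 mm high with its flat lid. Origin: centre of the underside, on the table; z up; its x axis points out of the front, the face with the hasp (away from the robot, give or take the yaw).
- staple (a point): Middle of the staple's track on the case front, 85 mm up (level with the staple's top), 20 mm before the face. The staple, a steel lug 28 mm wide, 24 high, standing 34 out, with a vertical 15 mm through hole (1 mm chamfer), sits with its hole up to 10 mm to either side (y) of this point: not measured, look or feel. Over 1.2 N sideways slides it. Axes as the case.
- hasp (a joint): Hinge angle of the hasp (rad): 0 = hanging shut against the case front over the staple, 1.57 = sticking straight out, 1.9 = fully open (its stop, where it starts). A weak spring always drives it open: about 0.05 N m when shut, so 1 to 1.5 N where the pin presses. The hinge axis is parallel to the case's y, 50 mm above and 17 mm behind (-x) the point staple.
- hasp_push (a point): Point on the hasp's outer face, mid-width, 30 mm from the hinge axis; x is that face's outward normal, -z runs from hinge to free end. Steel plate 72 mm wide, 100 mm long: first 46 mm solid, 6 mm thick, then a window 52 x 36 mm for the staple, then an 18 mm bar, 3 mm thick. Shut, the solid part ends 4 mm above the staple's top and its face lies 11 mm behind the hole.
- pin_grip (a point): Centre of the pin's black grip, a flat block 20 mm thick (x), 36 mm wide (y), 45 mm high (z). Pin: 190 mm long in all, 0.13 to 0.25 kg, round steel shaft of 12 mm diameter below the grip, last 12 mm tapered to 8 mm; this point is 167.5 mm above the tip. z is the pin's axis, pointing up from tip to grip. It starts upright in the stand.
- pin_collar (a point): Centre of the underside of the pin's collar (18 mm diameter, 6 mm high), on the pin's axis, 55 mm above the tip, 112.5 mm below pin_grip. Axes as pin_grip.
- stand: Fixed light wood block 75 x 75 x 62 mm high with a vertical 17 mm hole; the pin hangs in it by its collar, 55 mm deep. Origin: centre of the underside.
- mug: White ceramic mug, 96 mm across, 115 mm high, handle at its +y side; bystander. Origin: centre of the underside.
- tumbler: Green glass tumbler, 72 mm across, 85 mm high, on a 90 mm cork coaster; bystander. Origin: centre of the underside.
Mind the look-alikes: they are no part of the job. There is more than one size of the part that bears pin_grip; the job needs the smallest.

How it is judged:
By the outcome, as a careful person would: the job done as asked, in the order asked, and still so for the second after the job is handed in, with the robot touching nothing.
It also fails if it takes over 64 s, if anything falls off the work surface, if the arm or the gripper's body presses on something with over 40 N, if the wrist force passes 120 N, or if a joint passes its speed limit or range.

## Working session

There is one attempt and no reset: what is moved stays moved. The work goes in short steps, Python scripts to look and compute and a tool call to move; the robot and the scene stay as the last step left them, time stands still between calls to the robot, and variables do not carry over. Pictures are saved under pics/ and viewed, and the job is handed in when it is done.

Besides the shell and the picture viewer there is one more tool, called by a JSON object that holds its "fn" and its "kwargs", one argument or row to a line. drive_tool: Moves the arm, as the interface text tells. Its arguments: {"type":"object","properties":{"deltas":{"type":"array","items":{"type":"object","properties":{"hand":{"type":"number"},"tx":{"type":"number"},"ty":{"type":"number"},"tz":{"type":"number"},"wx":{"type":"number"},"wy":{"type":"number"},"wz":{"type":"number"}}}}},"required":["deltas"]}

```bash
mkdir -p pics; ls; python3 - <<'E'
from plant import *
import cv2
o=get_obs();print(o)
for n in ("scene","top","wrist"):
    print(n,camera_model(n)); cv2.imwrite(f"pics/{n}0.png",cv2.cvtColor(capture(n),cv2.COLOR_RGB2BGR))
E
```

```text
pics
{'time': 0.0, 'joint_positions': array([-1.25399560e+00,  3.42742740e-01,  1.52499020e+00, -1.48937052e-05,
        1.27541334e+00, -1.45974374e-01]), 'dq': array([-2.05948640e-03,  8.36573731e-05,  4.60415081e-04,  5.36651609e-04,
        1.16512264e-03,  7.51281300e-04]), 'tau': array([ 1.97278525e-03, -4.31242919e+01, -2.44212663e+01,  7.19079142e-02,
        5.60267537e-02, -1.26455443e-04]), 'tool_pos': array([ 234.28614249, -469.40126186,  240.04392266]), 'tcp_rot': array([-3.14138076e+00,  1.53917892e-03, -1.10801672e+00]), 'contact_force': array([-0.22123484,  0.56700676, -0.28976965]), 'moment': array([-0.01826642,  0.01985381, -0.04993011]), 'grip_width': 91.79444638018673}
scene {'fx': 491.40611979267953, 'fy': 491.40611979267953, 'cx': 260.5438166265895, 'cy': 194.82610812687088, 'rvec': array([ 1.37725966,  2.08460081, -0.92344823]), 'tvec': array([ 273.0787668 , -261.58362203, 1677.30992966])}
top {'fx': 465.4816916557916, 'fy': 465.4816916557916, 'cx': 249.95852708249723, 'cy': 182.32525693665514, 'rvec': array([ 2.05635517, -2.14854983,  0.2452641 ]), 'tvec': array([ -53.01243513,  641.87584526, 1276.94789273])}
wrist {'fx': 290.0848942517181, 'fy': 290.0848942517181, 'cx': 254.3379472527843, 'cy': 188.19701162335448, 'rvec': array([-2.47789913,  1.53213178,  0.20497302]), 'tvec': array([-523.72878366,  -32.0032832 ,  390.98546791])}
```

View pics/scene0.png

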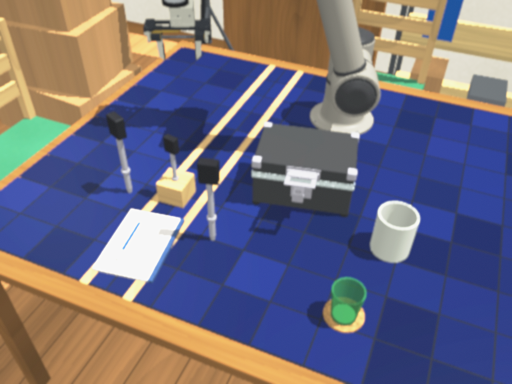

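View pics/top0.png

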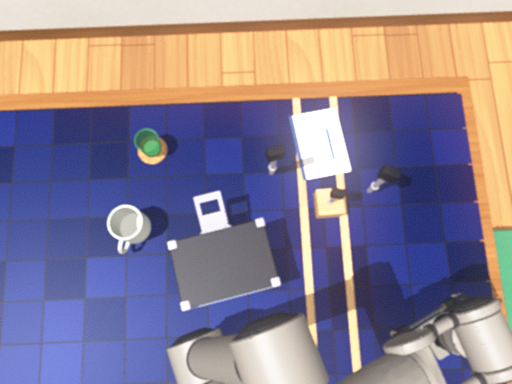

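View pics/wrist0.png

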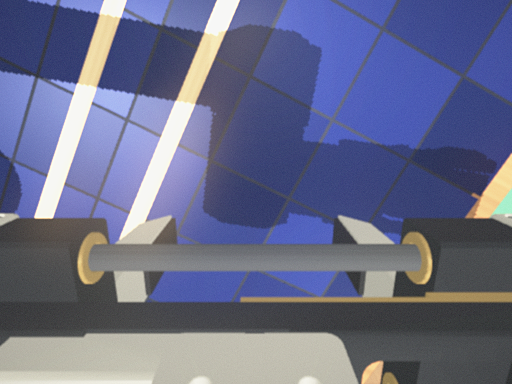

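```bash
cat > h.py <<'E'
import cv2,numpy as np
from plant import *
CM={}
def cm(n):
    if n not in CM or n=="wrist": CM[n]=camera_model(n)
    return CM[n]
def K(m): return np.array([[m['fx'],0,m['cx']],[0,m['fy'],m['cy']],[0,0,1.]])
def ray(n,u,v,m=None):
    m=m or cm(n);R=cv2.Rodrigues(np.array(m['rvec']))[0];t=np.array(m['tvec'])
    return -R.T@t, R.T@np.linalg.inv(K(m))@np.array([u,v,1.])
def atz(n,u,v,z,m=None):
    c,d=ray(n,u,v,m);return c+d*(z-c[2])/d[2]
def proj(n,P,m=None):
    m=m or cm(n);return cv2.projectPoints(np.array(P,float).reshape(-1,1,3),np.array(m['rvec']),np.array(m['tvec']),K(m),None)[0].reshape(-1,2)
def tri(obs):
    A=np.zeros((3,3));b=np.zeros(3)
    L=[ray(*o) for o in obs]
    for c,d in L:
        d=d/np.linalg.norm(d);M=np.eye(3)-np.outer(d,d);A+=M;b+=M@c
    p=np.linalg.solve(A,b)
    return p,[np.linalg.norm(np.cross(p-c,d/np.linalg.norm(d))) for c,d in L]
def crop(src,dst,x0,y0,x1,y1,s):
    im=cv2.imread(src)[y0:y1,x0:x1];cv2.imwrite(dst,cv2.resize(im,None,fx=s,fy=s,interpolation=cv2.INTER_CUBIC))
E
python3 - <<'E'
from h import *
crop('pics/top0.png','pics/c_top_pins.png',250,130,410,230,5)
crop('pics/top0.png','pics/c_top_case.png',160,180,290,310,4)
crop('pics/scene0.png','pics/c_sc_pins.png',95,105,235,250,4)
crop('pics/scene0.png','pics/c_sc_case.png',240,115,370,215,6)
E
```

```text
(no output)
```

View pics/c_top_pins.png

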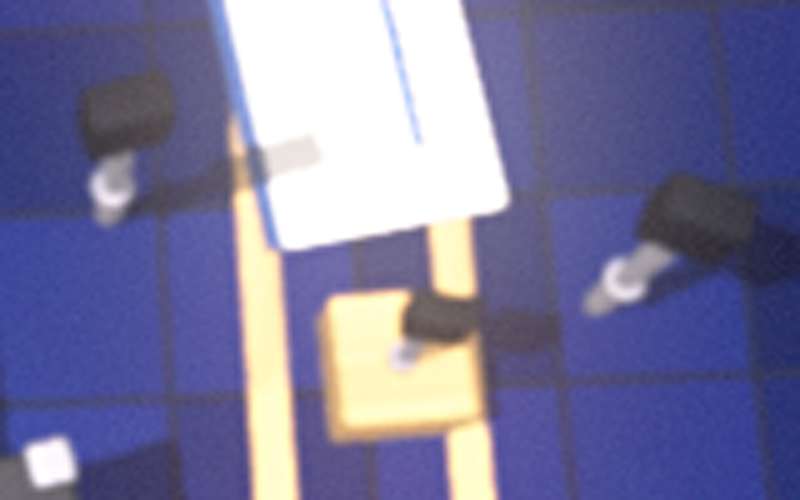

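View pics/c_top_case.png

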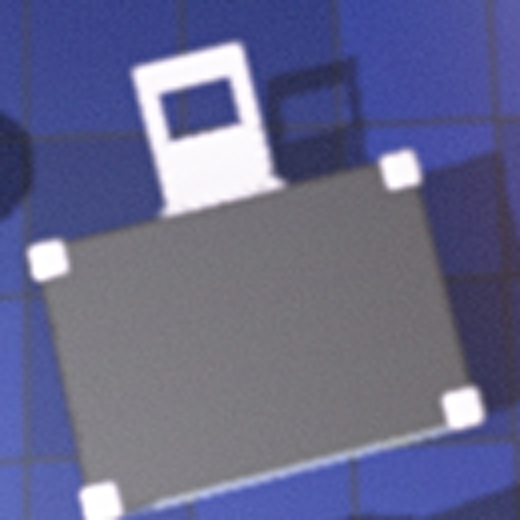

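View pics/c_sc_pins.png

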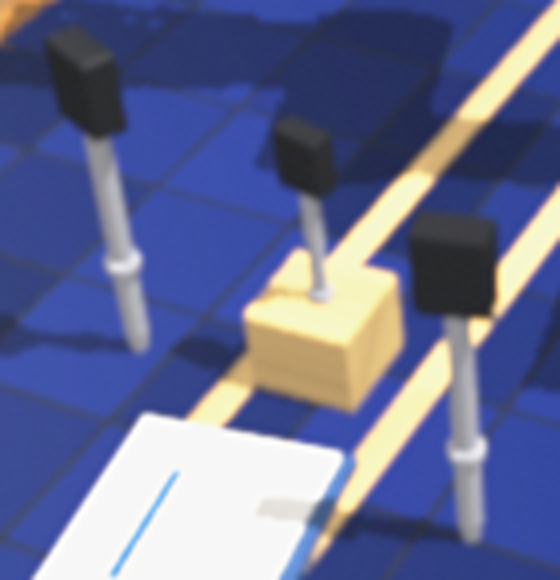

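View pics/c_sc_case.png

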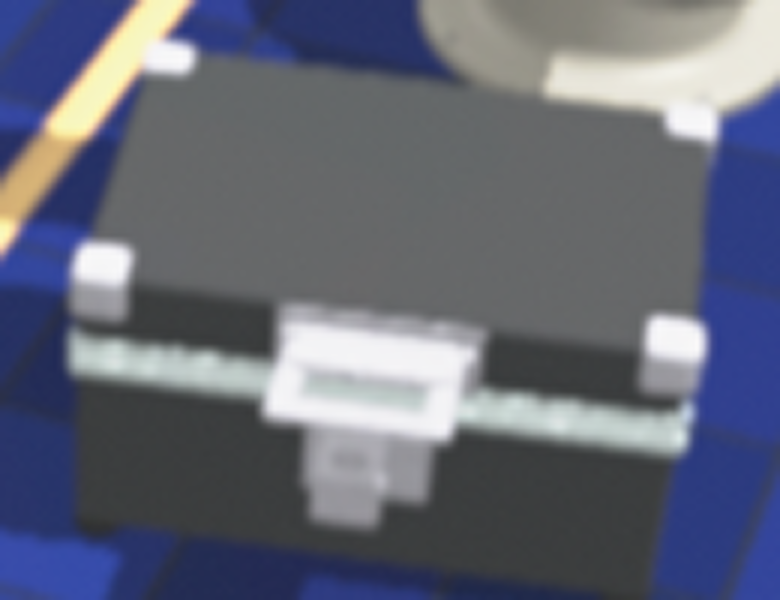

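```bash
python3 - <<'E'
from h import *
from scipy.optimize import least_squares
T={(90,130):(167,241.2),(90,-130):(263.7,218.2),(-90,-130):(281,285.5),(-90,130):(180.7,309.5)}
S={(90,-130):(252.5,156.3),(90,130):(357.5,169.2),(-90,-130):(264.2,122.5),(-90,130):(359.7,133)}
for nm,D in(("top",T),("scene",S)):
    for k,p in D.items(): print(nm,k,atz(nm,*p,150).round(1))
def f(q):
    c,s=np.cos(q[2]),np.sin(q[2]);r=[]
    for nm,D in(("top",T),("scene",S)):
        P=[(q[0]+c*x-s*y,q[1]+s*x+c*y,150) for x,y in D]
        r.append(proj(nm,P)-np.array(list(D.values())))
    return np.vstack(r).ravel()
for_=least_squares(f,[450,0,0.2]);q=for_.x;print(q,for_.fun.reshape(-1,2).round(1))
c,s=np.cos(q[2]),np.sin(q[2])
st=np.array([q[0]+c*110,q[1]+s*110,85]);print("staple",st)
h=atz("scene",298.7,191.7,85);print("hole",h, "local",c*(h-st)[0]+s*(h-st)[1],-s*(h-st)[0]+c*(h-st)[1])
print("collar",atz("top",330.4,201,68), atz("scene",95+320/4,105+293/4,66))
print("grip top", tri([("top",250+440/5,130+308/5),("scene",95+304/4,105+158/4)]))
print("grip other L", tri([("scene",95+85/4,105+85/4),("top",250+700/5,130+215/5)]))
print("grip other R", tri([("scene",95+454/4,105+265/4),("top",250+125/5,130+112/5)]))
E
```

```text
top (90, 130) [470.6 146.7 150. ]
top (90, -130) [ 520.8 -112.9  150. ]
top (-90, -130) [ 342.7 -148.9  150. ]
top (-90, 130) [293.9 112.1 150. ]
scene (90, -130) [ 505.6 -111.7  150. ]
scene (90, 130) [447.4 148.2 150. ]
scene (-90, -130) [ 348.  -143.7  150. ]
scene (-90, 130) [288.  114.3 150. ]
[4.03889915e+02 9.91483522e-01 1.99859743e-01] [[ 0.2  1.6]
 [-1.5  1.2]
 [-1.7  0.6]
 [ 0.6  1.6]
 [-0.8  3. ]
 [-2.6  4.2]
 [ 0.7 -1.2]
 [-1.5  0. ]]
staple [511.70030274  22.82998899  85.        ]
hole [515.33865727  21.71180739  85.        ] local 3.3439363353740172 -1.8182528831405596
collar [ 574.72964362 -310.63501407   68.        ] [ 576.94804002 -305.66450479   66.        ]
grip top (array([ 577.71384625, -309.32288053,  176.86949124]), [np.float64(3.8684941499039613), np.float64(3.8684941499038303)])
grip other L (array([ 612.73651138, -440.52310808,  217.10160116]), [np.float64(3.5878599410912306), np.float64(3.587859941091189)])
grip other R (array([ 681.69926815, -146.38402119,  218.97820517]), [np.float64(2.4953386197948957), np.float64(2.4953386197948086)])
```

```bash
cat >> h.py <<'E'
from scipy.spatial.transform import Rotation as Ro
def pose():
    o=get_obs();return np.array(o['tool_pos']),Ro.from_euler('xyz',o['tcp_rot']).as_matrix(),o
def go(P,rot=None):
    "tool-frame shift in units of 40mm and turn in 5deg to reach P"
    p,R,o=pose();d=R.T@(np.array(P)-p)/40
    print("t",d.round(3))
    if rot is not None:
        w=Ro.from_matrix(R.T@Ro.from_euler('xyz',rot).as_matrix()).as_rotvec();print("w",(np.degrees(w)/5).round(3))
E
python3 - <<'E'
from h import *
import plant
print([ (k,v) for k,v in vars(plant).items() if 'tip' in k.lower()])
p,R,o=pose()
m=camera_model("wrist");Rc=cv2.Rodrigues(np.array(m['rvec']))[0];c=-Rc.T@np.array(m['tvec'])
print("cam in tool",R.T@(c-p),(R.T@Rc.T).round(3))
go([577,-309,340])
E
```

```text
[('tcp_to_tips', 14.0)]
cam in tool [  -0.14465565  -70.27442939 -144.45482586] [[ 1.     0.    -0.001]
 [-0.     0.966  0.259]
 [ 0.001 -0.259  0.966]]
t [ 0.231 -9.458 -2.494]
```

{"fn": "drive_tool", "kwargs": {
  "deltas": [
    {"tz": -1},
    {"tz": -1, "ty": -0.5},
    {"ty": -1, "tz": -0.5},
    {"ty": -1},
    {"ty": -1},
    {"ty": -1},
    {"ty": -1},
    {"ty": -1},
    {"ty": -1},
    {"ty": -0.3, "tx": 0.2},
    {}
  ]
}}

```text
invalid input
```

```bash
python3 - <<'E'
from h import *
p,R,o=pose();print(o['time'],p,o['tcp_rot'])
import pickle
m=camera_model("wrist");pickle.dump(m,open('w1.pkl','wb'))
cv2.imwrite("pics/w1.png",cv2.cvtColor(capture("wrist"),cv2.COLOR_RGB2BGR))
E
```

```text
0.15 [ 234.32622873 -469.51019435  240.20552972] [-3.14144094e+00  1.14006482e-03 -1.10798446e+00]
```

View pics/w1.png

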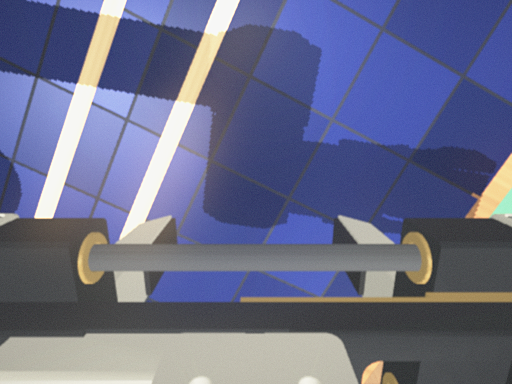

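{"fn": "drive_tool", "kwargs": {
  "deltas": [
    {"hand": -1, "tx": 0, "ty": 0, "tz": -1, "wx": 0, "wy": 0, "wz": 0},
    {"hand": -1, "tx": 0, "ty": -0.5, "tz": -0.8, "wx": 0, "wy": 0, "wz": 0},
    {"hand": -1, "tx": 0, "ty": -0.9, "tz": -0.4, "wx": 0, "wy": 0, "wz": 0},
    {"hand": -1, "tx": 0, "ty": -0.9, "tz": -0.3, "wx": 0, "wy": 0, "wz": 0},
    {"hand": -1, "tx": 0, "ty": -0.9, "tz": 0, "wx": 0, "wy": 0, "wz": 0},
    {"hand": -1, "tx": 0, "ty": -0.9, "tz": 0, "wx": 0, "wy": 0, "wz": 0},
    {"hand": -1, "tx": 0, "ty": -0.9, "tz": 0, "wx": 0, "wy": 0, "wz": 0},
    {"hand": -1, "tx": 0, "ty": -0.9, "tz": 0, "wx": 0, "wy": 0, "wz": 0},
    {"hand": -1, "tx": 0, "ty": -0.9, "tz": 0, "wx": 0, "wy": 0, "wz": 0},
    {"hand": -1, "tx": 0.2, "ty": -0.6, "tz": 0, "wx": 0, "wy": 0, "wz": 0},
    {"hand": -1, "tx": 0, "ty": 0, "tz": 0, "wx": 0, "wy": 0, "wz": 0},
    {"hand": -1, "tx": 0, "ty": 0, "tz": 0, "wx": 0, "wy": 0, "wz": 0}
  ]
}}

```text
time: 1.2
tool_pos: [503.6, -344.1, 339.7]
tcp_rot: [3.141, 0.001, -1.106]
contact_force: [-1.2, 0.2, -0.1]
grip_width: 91.8
```

```bash
python3 - <<'E'
from h import *
p,R,o=pose();print(o['time'],p,o['tcp_rot'])
import pickle
m=camera_model("wrist");pickle.dump(m,open('w1.pkl','wb'))
cv2.imwrite("pics/w1b.png",cv2.cvtColor(capture("wrist"),cv2.COLOR_RGB2BGR))
E
```

```text
1.2 [ 503.60619462 -344.10779417  339.71402053] [ 3.14071227e+00  1.27091908e-03 -1.10573137e+00]
```

View pics/w1b.png

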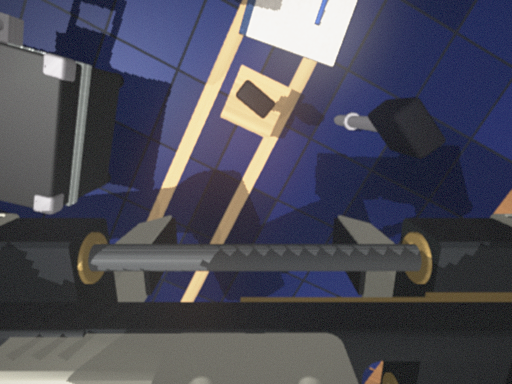

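```bash
python3 - <<'E'
from h import *
crop('pics/w1b.png','pics/c_w1.png',210,50,310,150,6)
E
```

```text
(no output)
```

View pics/c_w1.png

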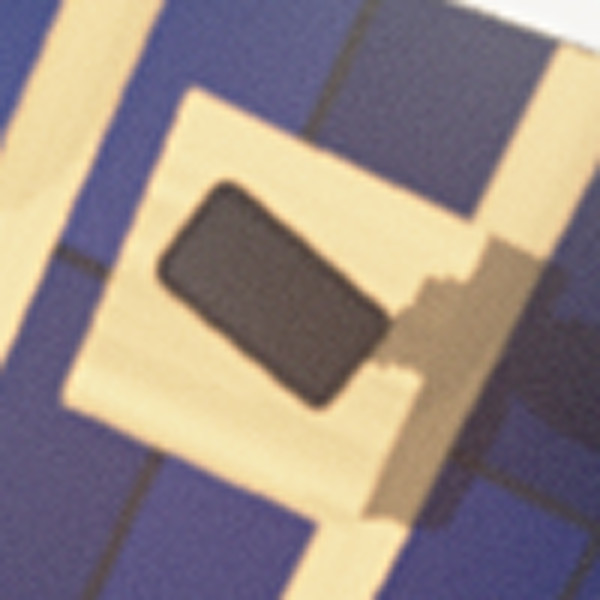

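```bash
python3 - <<'E'
from h import *
import pickle
m=pickle.load(open('w1.pkl','rb'))
c=[(224,180),(392,325),(320,411),(157,271)]
P=np.array([atz("w",210+u/6,50+v/6,197,m) for u,v in c]);print(P.round(1))
print("c",P.mean(0),"sizes",np.linalg.norm(np.roll(P,-1,0)-P,axis=1))
d=(P[1]-P[0])+(P[2]-P[3]);print("long dir yaw",np.degrees(np.arctan2(d[1],d[0])))
s=[(190,88),(62,403)]
print([atz("w",210+u/6,50+v/6,62,m).round(1) for u,v in s])
E
```

```text
[[ 587.5 -293.9  197. ]
 [ 580.1 -327.3  197. ]
 [ 563.2 -323.1  197. ]
 [ 570.7 -290.5  197. ]]
c [ 575.3779837  -308.71128516  197.        ] sizes [34.19085994 17.41659002 33.53296563 17.15103127]
long dir yaw -102.8080460167667
[array([ 611.4, -269.7,   62. ]), array([ 535.9, -272.9,   62. ])]
```

```bash
python3 - <<'E'
from h import *
go([575,36,340],[np.pi,0,np.radians(-78.5)])
E
```

```text
t [-7.704e+00 -5.873e+00  4.000e-03]
w [0.013 0.01  3.012]
```

{"fn": "drive_tool", "kwargs": {
  "deltas": [
    {"hand": -1, "tx": -0.4, "ty": -0.3, "tz": 0, "wx": 0, "wy": 0, "wz": 0},
    {"hand": -1, "tx": -0.77, "ty": -0.59, "tz": 0, "wx": 0, "wy": 0, "wz": 0},
    {"hand": -1, "tx": -0.77, "ty": -0.59, "tz": 0, "wx": 0, "wy": 0, "wz": 0},
    {"hand": -1, "tx": -0.77, "ty": -0.59, "tz": 0, "wx": 0, "wy": 0, "wz": 0},
    {"hand": -1, "tx": -0.77, "ty": -0.59, "tz": 0, "wx": 0, "wy": 0, "wz": 0},
    {"hand": -1, "tx": -0.77, "ty": -0.59, "tz": 0, "wx": 0, "wy": 0, "wz": 0},
    {"hand": -1, "tx": -0.77, "ty": -0.59, "tz": 0, "wx": 0, "wy": 0, "wz": 0},
    {"hand": -1, "tx": -0.77, "ty": -0.59, "tz": 0, "wx": 0, "wy": 0, "wz": 0},
    {"hand": -1, "tx": -0.77, "ty": -0.59, "tz": 0, "wx": 0, "wy": 0, "wz": 0},
    {"hand": -1, "tx": -0.77, "ty": -0.59, "tz": 0, "wx": 0, "wy": 0, "wz": 0},
    {"hand": -1, "tx": -0.37, "ty": -0.26, "tz": 0, "wx": 0, "wy": 0, "wz": 1},
    {"hand": -1, "tx": 0, "ty": 0, "tz": 0.6, "wx": 0, "wy": 0, "wz": 1},
    {"hand": -1, "tx": 0, "ty": 0, "tz": 0.8, "wx": 0, "wy": 0, "wz": 1},
    {"hand": -1, "tx": 0, "ty": 0, "tz": 0.8, "wx": -1, "wy": 0, "wz": 0},
    {"hand": -1, "tx": 0, "ty": 0, "tz": 0, "wx": -1, "wy": 0, "wz": 0},
    {"hand": -1, "tx": 0, "ty": 0, "tz": 0, "wx": -1, "wy": 0, "wz": 0},
    {"hand": -1, "tx": 0, "ty": 0, "tz": 0, "wx": 0, "wy": 0, "wz": 0},
    {"hand": -1, "tx": 0, "ty": 0, "tz": 0, "wx": 0, "wy": 0, "wz": 0}
  ]
}}

```text
time: 2.75
tool_pos: [575.7, 34.6, 251.8]
tcp_rot: [2.88, 0.0, -1.371]
contact_force: [-1.0, 0.1, 0.5]
grip_width: 92.2
```

```bash
python3 - <<'E'
from h import *
p,R,o=pose();print(o['time'],p,o['tcp_rot'])
import pickle
m=camera_model("wrist");pickle.dump(m,open('w2.pkl','wb'))
cv2.imwrite("pics/w2.png",cv2.cvtColor(capture("wrist"),cv2.COLOR_RGB2BGR))
E
```

```text
2.75 [575.68220471  34.59265868 251.82297778] [ 2.88029645e+00  1.14768990e-04 -1.37107598e+00]
```

View pics/w2.png

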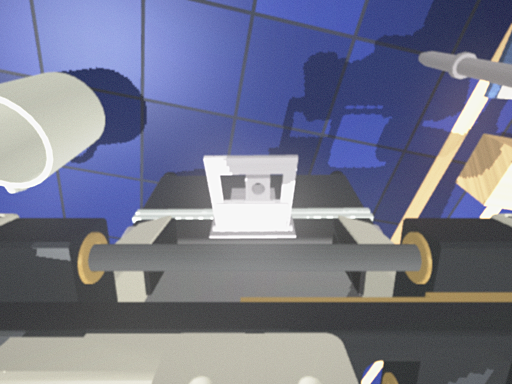

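```bash
python3 - <<'E'
from h import *
crop('pics/w2.png','pics/c_w2.png',195,145,305,245,7)
E
```

```text
(no output)
```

View pics/c_w2.png

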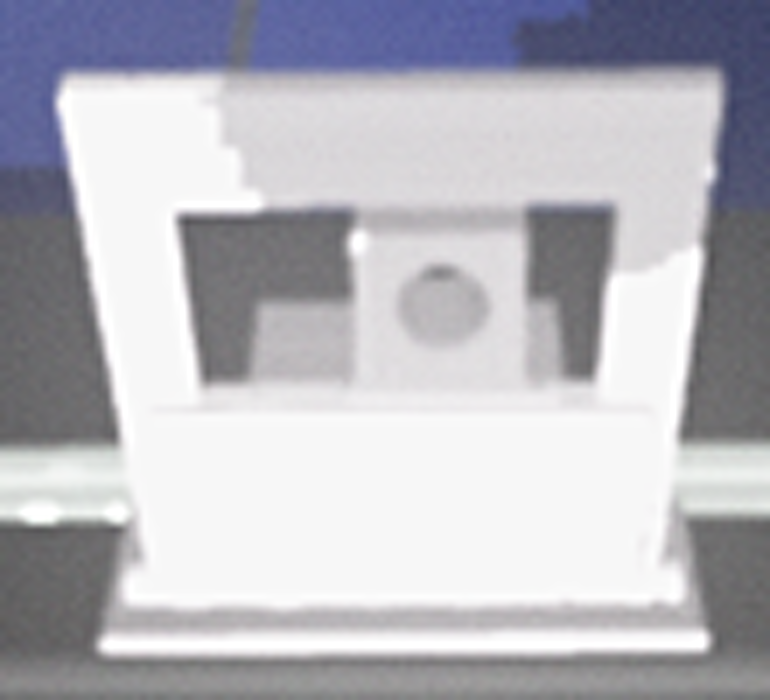

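```bash
python3 - <<'E'
from h import *
import pickle
m=pickle.load(open('w2.pkl','rb'))
c,d=ray("w",0,0,m);print("cam",c)
f=lambda u,v,z:atz("w",195+u/7,145+v/7,z,m)
h=f(443,306,85);print("hole",h)
print("hole L/R",f(397,306,85),f(489,306,85), "front/back",f(443,263,85),f(443,348,85))
a,b=f(100,648,150),f(711,648,150);print("hinge base",a,b,np.linalg.norm(a-b),np.degrees(np.arctan2(*(b-a)[[0,1]])))
# hasp bar corners outer top, near z~167+
a,b=f(60,98,170),f(724,95,170);print("bar",a,b,np.linalg.norm(a-b))
a,b=f(354,240,85),f(527,240,85);print("lug w",a,b,np.linalg.norm(a-b))
e=f(250,345,75),f(562,345,75);print("track",e,np.linalg.norm(e[0]-e[1]))
E
```

```text
cam [678.5654418   55.82117488 373.51501094]
hole [515.50720869  18.48597196  85.        ]
hole L/R [514.00261537  25.88895388  85.        ] [517.01171468  11.08341974  85.        ] front/back [523.39909585  20.14062418  85.        ] [507.610154   16.8302363  85.       ]
hinge base [488.07068249  62.84651889 150.        ] [505.24603513 -21.5411211  150.        ] 86.117748006536 168.49576665017017
bar [580.94178867  75.93937219 170.        ] [595.74109849   4.86671651 170.        ] 72.59712085886434
lug w [524.68571306  35.06898103  85.        ] [530.23854556   7.74101776  85.        ] 27.88640395489895
track (array([495.66857267,  48.1029478 ,  75.        ]), array([506.34754724,  -4.43258267,  75.        ])) 53.609910092661956
```

{"fn": "drive_tool", "kwargs": {
  "deltas": [
    {"hand": -1, "tx": 0, "ty": 0, "tz": -0.8, "wx": 1, "wy": 0, "wz": 0},
    {"hand": -1, "tx": 0, "ty": 0, "tz": -0.8, "wx": 1, "wy": 0, "wz": 0},
    {"hand": -1, "tx": 0, "ty": 0, "tz": -0.8, "wx": 1, "wy": 0, "wz": -1},
    {"hand": -1, "tx": 0.5, "ty": 0, "tz": 0, "wx": 0, "wy": 0, "wz": -1},
    {"hand": -1, "tx": 0.5, "ty": 0, "tz": 0, "wx": 0, "wy": 0, "wz": -1},
    {"hand": -1, "tx": 0.5, "ty": 0, "tz": 0, "wx": 0, "wy": 0, "wz": -1},
    {"hand": -1, "tx": 0.5, "ty": 0, "tz": 0, "wx": 0, "wy": 0, "wz": -1},
    {"hand": -1, "tx": 0.5, "ty": 0, "tz": 0, "wx": 0, "wy": 0, "wz": -1},
    {"hand": -1, "tx": 0, "ty": 0.7, "tz": 0, "wx": 0, "wy": 0, "wz": -1},
    {"hand": -1, "tx": 0, "ty": 0.7, "tz": 0, "wx": 0, "wy": 0, "wz": -1},
    {"hand": -1, "tx": 0, "ty": 0.8, "tz": 0, "wx": 0, "wy": 0, "wz": -1},
    {"hand": -1, "tx": 0, "ty": 0.8, "tz": 0, "wx": 0, "wy": 0, "wz": -1},
    {"hand": -1, "tx": 0, "ty": 0.8, "tz": 0, "wx": 0, "wy": 0, "wz": -1},
    {"hand": -1, "tx": 0, "ty": 0.8, "tz": 0, "wx": 0, "wy": 0, "wz": -1},
    {"hand": -1, "tx": 0, "ty": 0, "tz": 0, "wx": 0, "wy": 0, "wz": -1},
    {"hand": -1, "tx": 0, "ty": 0, "tz": 0, "wx": 0, "wy": 0, "wz": 0}
  ]
}}

```text
time: 4.13
tool_pos: [528.5, -199.7, 347.8]
tcp_rot: [-3.139, -0.002, -0.236]
contact_force: [-0.3, -0.6, -0.4]
grip_width: 91.7
```

```bash
python3 - <<'E'
from h import *
go([575.4,-308.7,300],[np.pi,0,np.radians(-12.8)])
print(get_obs()['joint_positions'].round(2))
E
```

```text
t [1.775 2.378 1.193]
w [-0.028 -0.027 -0.149]
[-0.5   0.36  1.2   0.    1.57 -0.26]
```

{"fn": "drive_tool", "kwargs": {
  "deltas": [
    {"hand": -1, "tx": 0.4, "ty": 0.5, "tz": 0, "wx": 0, "wy": 0, "wz": -0.15},
    {"hand": -1, "tx": 0.5, "ty": 0.7, "tz": 0.2, "wx": 0, "wy": 0, "wz": 0},
    {"hand": -1, "tx": 0.5, "ty": 0.7, "tz": 0.4, "wx": 0, "wy": 0, "wz": 0},
    {"hand": -1, "tx": 0.37, "ty": 0.48, "tz": 0.6, "wx": 0, "wy": 0, "wz": 0},
    {"hand": -1, "tx": 0, "ty": 0, "tz": 0, "wx": 0, "wy": 0, "wz": 0},
    {"hand": -1, "tx": 0, "ty": 0, "tz": 0, "wx": 0, "wy": 0, "wz": 0}
  ]
}}

```text
time: 4.63
tool_pos: [577.4, -306.3, 296.2]
tcp_rot: [-3.137, 0.004, -0.226]
contact_force: [-0.3, 1.2, 1.3]
grip_width: 91.7
```

```bash
python3 - <<'E'
from h import *
print(get_obs())
go([575.4,-308.7,169.5],[np.pi,0,np.radians(-12.8)])
cv2.imwrite("pics/w3.png",cv2.cvtColor(capture("wrist"),cv2.COLOR_RGB2BGR))
E
```

```text
{'time': 4.6333, 'joint_positions': array([-0.60633508,  0.56608841,  1.01352709,  0.00308932,  1.56725006,
       -0.38076304]), 'dq': array([ 0.02802699, -0.05712327, -0.02364888,  0.00642165,  0.01873416,
       -0.00739894]), 'tau': array([-1.39444180e+00, -5.35109174e+01, -2.58744407e+01, -8.16828618e-02,
       -1.71931596e-01, -4.79175907e-02]), 'tool_pos': array([ 577.43612147, -306.32261632,  296.21427794]), 'tcp_rot': array([-3.13676509,  0.00374724, -0.22558209]), 'contact_force': array([-0.33664237,  1.17369626,  1.26581821]), 'moment': array([ 0.02720594, -0.06997345, -0.00731867]), 'grip_width': 91.69670520282617}
t [-0.024  0.085  3.168]
w [-0.055  0.043 -0.025]
```

View pics/w3.png

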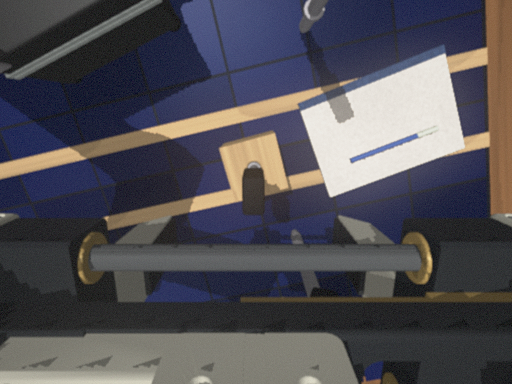

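{"fn": "drive_tool", "kwargs": {
  "deltas": [
    {"hand": -1, "tx": 0, "ty": 0.05, "tz": 0.5, "wx": 0, "wy": 0, "wz": 0},
    {"hand": -1, "tx": 0, "ty": 0, "tz": 0.7, "wx": 0, "wy": 0, "wz": 0},
    {"hand": -1, "tx": 0, "ty": 0, "tz": 0.7, "wx": 0, "wy": 0, "wz": 0},
    {"hand": -1, "tx": 0, "ty": 0, "tz": 0.7, "wx": 0, "wy": 0, "wz": 0},
    {"hand": -1, "tx": 0, "ty": 0, "tz": 0.5, "wx": 0, "wy": 0, "wz": 0},
    {"hand": -1, "tx": 0, "ty": 0, "tz": 0, "wx": 0, "wy": 0, "wz": 0},
    {"hand": -1, "tx": 0, "ty": 0, "tz": 0, "wx": 0, "wy": 0, "wz": 0},
    {"hand": -1, "tx": 0, "ty": 0, "tz": 0, "wx": 0, "wy": 0, "wz": 0}
  ]
}}

```text
time: 5.35
tool_pos: [578.5, -307.7, 177.0]
tcp_rot: [-3.14, -0.003, -0.222]
contact_force: [-0.4, -0.1, 1.1]
grip_width: 92.0
```

```bash
python3 - <<'E'
from h import *
go([575.4,-308.7,169.5],[np.pi,0,np.radians(-12.8)])
E
```

```text
t [-0.071  0.041  0.188]
w [-0.019 -0.035  0.017]
```

{"fn": "drive_tool", "kwargs": {
  "deltas": [
    {"hand": -1, "tx": -0.07, "ty": 0.04, "tz": 0.19, "wx": 0, "wy": 0, "wz": 0},
    {"hand": -1, "tx": 0, "ty": 0, "tz": 0, "wx": 0, "wy": 0, "wz": 0},
    {"hand": 1, "tx": 0, "ty": 0, "tz": 0, "wx": 0, "wy": 0, "wz": 0},
    {"hand": 1, "tx": 0, "ty": 0, "tz": 0, "wx": 0, "wy": 0, "wz": 0},
    {"hand": 1, "tx": 0, "ty": 0, "tz": 0, "wx": 0, "wy": 0, "wz": 0},
    {"hand": 1, "tx": 0, "ty": 0, "tz": 0, "wx": 0, "wy": 0, "wz": 0},
    {"hand": 1, "tx": 0, "ty": 0, "tz": 0, "wx": 0, "wy": 0, "wz": 0},
    {"hand": 1, "tx": 0, "ty": 0, "tz": 0, "wx": 0, "wy": 0, "wz": 0},
    {"hand": 1, "tx": 0, "ty": 0, "tz": 0, "wx": 0, "wy": 0, "wz": 0},
    {"hand": 1, "tx": 0, "ty": 0, "tz": 0, "wx": 0, "wy": 0, "wz": 0},
    {"hand": 1, "tx": 0, "ty": 0, "tz": 0, "wx": 0, "wy": 0, "wz": 0},
    {"hand": 1, "tx": 0, "ty": 0, "tz": 0, "wx": 0, "wy": 0, "wz": 0}
  ]
}}

```text
time: 6.35
tool_pos: [574.3, -308.8, 166.1]
tcp_rot: [-3.138, 0.002, -0.222]
contact_force: [-0.5, -0.2, 0.2]
grip_width: 29.7
```

{"fn": "drive_tool", "kwargs": {
  "deltas": [
    {"hand": 1, "tx": 0, "ty": 0, "tz": 0, "wx": 0, "wy": 0, "wz": 0},
    {"hand": 1, "tx": 0, "ty": 0, "tz": 0, "wx": 0, "wy": 0, "wz": 0},
    {"hand": 1, "tx": 0, "ty": 0, "tz": 0, "wx": 0, "wy": 0, "wz": 0},
    {"hand": 1, "tx": 0, "ty": 0, "tz": 0, "wx": 0, "wy": 0, "wz": 0},
    {"hand": 1, "tx": 0, "ty": 0, "tz": 0, "wx": 0, "wy": 0, "wz": 0}
  ]
}}

```text
time: 6.77
tool_pos: [574.2, -308.8, 166.2]
tcp_rot: [-3.138, 0.002, -0.222]
contact_force: [1.0, -0.5, 0.8]
grip_width: 19.9
```

{"fn": "drive_tool", "kwargs": {
  "deltas": [
    {"hand": 1, "tx": 0, "ty": 0, "tz": -0.2, "wx": 0, "wy": 0, "wz": 0},
    {"hand": 1, "tx": 0, "ty": 0, "tz": -0.4, "wx": 0, "wy": 0, "wz": 0},
    {"hand": 1, "tx": 0, "ty": 0, "tz": -0.5, "wx": 0, "wy": 0, "wz": 0},
    {"hand": 1, "tx": 0, "ty": 0, "tz": -0.6, "wx": 0, "wy": 0, "wz": 0},
    {"hand": 1, "tx": 0, "ty": 0, "tz": -0.6, "wx": 0, "wy": 0, "wz": 0},
    {"hand": 1, "tx": 0, "ty": 0, "tz": -0.6, "wx": 0, "wy": 0, "wz": 0},
    {"hand": 1, "tx": 0, "ty": 0, "tz": -0.6, "wx": 0, "wy": 0, "wz": 0},
    {"hand": 1, "tx": 0, "ty": 0, "tz": -0.6, "wx": 0, "wy": 0, "wz": 0},
    {"hand": 1, "tx": 0, "ty": 0, "tz": -0.6, "wx": 0, "wy": 0, "wz": 0},
    {"hand": 1, "tx": 0, "ty": 0, "tz": -0.3, "wx": 0, "wy": 0, "wz": 0},
    {"hand": 1, "tx": 0, "ty": 0, "tz": 0, "wx": 0, "wy": 0, "wz": 0},
    {"hand": 1, "tx": 0, "ty": 0, "tz": 0, "wx": 0, "wy": 0, "wz": 0},
    {"hand": 1, "tx": 0, "ty": 0, "tz": 0, "wx": 0, "wy": 0, "wz": 0}
  ]
}}

```text
time: 7.85
tool_pos: [574.2, -309.3, 364.7]
tcp_rot: [-3.137, 0.004, -0.222]
contact_force: [-0.2, -0.5, -1.4]
grip_width: 19.6
```

```bash
python3 - <<'E'
from h import *
import pickle
p,R,o=pose();print(o['time'],p,o['tcp_rot'])
m=camera_model("wrist")
cv2.imwrite("pics/w4.png",cv2.cvtColor(capture("wrist"),cv2.COLOR_RGB2BGR))
pickle.dump((m,p,R),open('w4.pkl','wb'))
print("expected tip,collar px",proj("w",[p+R@[0,0,159.2],p+R@[0,0,104.2]],m))
crop('pics/w4.png','pics/c_w4.png',205,140,305,250,5)
go([515.5,18.5,348],[np.pi,0,np.radians(-12.8)])
E
```

```text
7.85 [ 574.15104801 -309.28676254  364.71603609] [-3.13737271  0.00386345 -0.22234881]
expected tip,collar px [[254.0949961  178.31160117]
 [253.95226728 192.19453643]]
t [-3.234 -7.667  0.46 ]
w [-0.052  0.052  0.011]
```

View pics/c_w4.png

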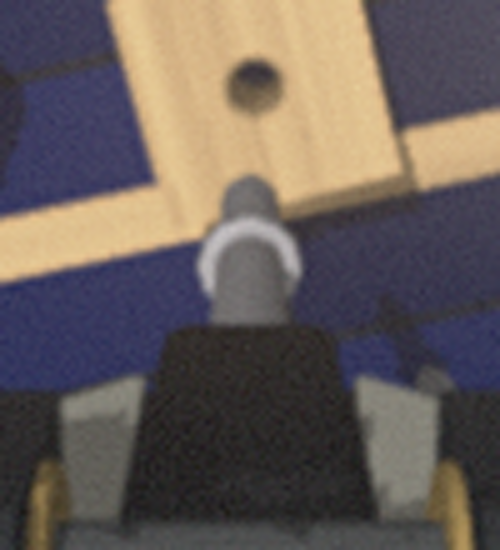

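{"fn": "drive_tool", "kwargs": {
  "deltas": [
    {"hand": 1, "tx": -0.13, "ty": -0.32, "tz": 0, "wx": -0.05, "wy": 0.05, "wz": 0},
    {"hand": 1, "tx": -0.26, "ty": -0.62, "tz": 0, "wx": 0, "wy": 0, "wz": 0},
    {"hand": 1, "tx": -0.27, "ty": -0.64, "tz": 0, "wx": 0, "wy": 0, "wz": 0},
    {"hand": 1, "tx": -0.27, "ty": -0.64, "tz": 0, "wx": 0, "wy": 0, "wz": 0},
    {"hand": 1, "tx": -0.27, "ty": -0.64, "tz": 0, "wx": 0, "wy": 0, "wz": 0},
    {"hand": 1, "tx": -0.27, "ty": -0.64, "tz": 0, "wx": 0, "wy": 0, "wz": 0},
    {"hand": 1, "tx": -0.27, "ty": -0.64, "tz": 0, "wx": 0, "wy": 0, "wz": 0},
    {"hand": 1, "tx": -0.27, "ty": -0.64, "tz": 0, "wx": 0, "wy": 0, "wz": 0},
    {"hand": 1, "tx": -0.27, "ty": -0.64, "tz": 0, "wx": 0, "wy": 0, "wz": 0},
    {"hand": 1, "tx": -0.27, "ty": -0.64, "tz": 0, "wx": 0, "wy": 0, "wz": 0},
    {"hand": 1, "tx": -0.27, "ty": -0.64, "tz": 0, "wx": 0, "wy": 0, "wz": 0},
    {"hand": 1, "tx": -0.27, "ty": -0.6, "tz": 0, "wx": 0, "wy": 0, "wz": 0},
    {"hand": 1, "tx": -0.15, "ty": -0.35, "tz": 0, "wx": 0, "wy": 0, "wz": 0},
    {"hand": 1, "tx": 0, "ty": 0, "tz": 0, "wx": 0, "wy": 0, "wz": 0},
    {"hand": 1, "tx": 0, "ty": 0, "tz": 0, "wx": 0, "wy": 0, "wz": 0},
    {"hand": 1, "tx": 0, "ty": 0, "tz": 0, "wx": 0, "wy": 0, "wz": 0},
    {"hand": 1, "tx": 0, "ty": 0, "tz": 0, "wx": 0, "wy": 0, "wz": 0}
  ]
}}

```text
time: 9.32
tool_pos: [515.6, 16.6, 365.0]
tcp_rot: [3.14, -0.002, -0.224]
contact_force: [-0.8, -0.2, -1.7]
grip_width: 20.2
```

```bash
python3 - <<'E'
from h import *
p,R,o=pose();print(o['time'],p,o['tcp_rot'],o['contact_force'])
print("tip",p+R@[0,0,159.2])
go([515.5,18.5,340],[np.pi,0,np.radians(-12.8)])
for n in("wrist","scene"):cv2.imwrite(f"pics/{n}5.png",cv2.cvtColor(capture(n),cv2.COLOR_RGB2BGR))
crop('pics/scene5.png','pics/c_sc5.png',240,85,370,215,5)
E
```

```text
9.3167 [515.59980469  16.6239937  365.01387246] [ 3.14015882e+00 -1.81719770e-03 -2.23532036e-01] [-0.78472703 -0.24249374 -1.70282048]
tip [515.83130376  16.33727724 205.81429896]
t [-0.014 -0.046  0.625]
w [ 0.016 -0.021 -0.002]
```

View pics/c_sc5.png

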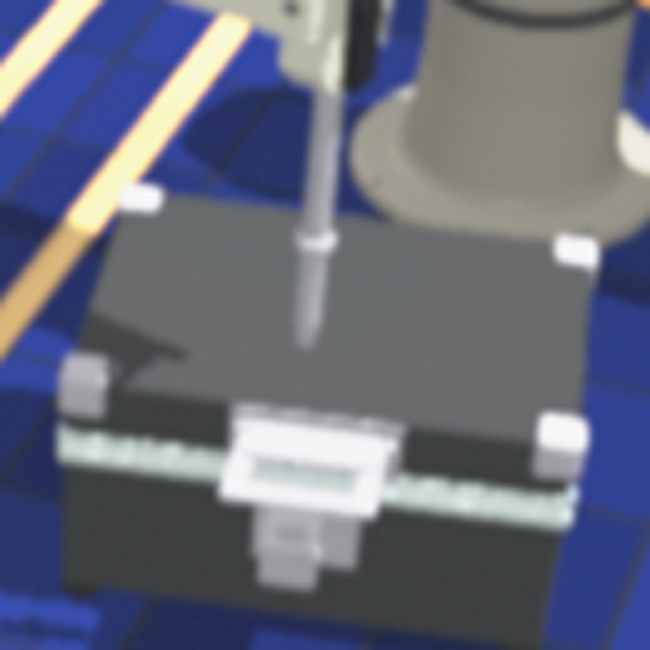

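View pics/wrist5.png

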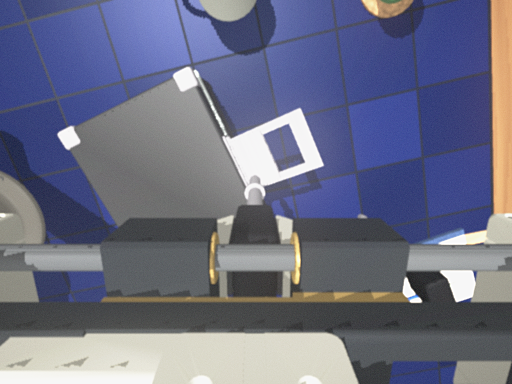

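```bash
python3 - <<'E'
from h import *
print(proj("scene",[[515.8,16.3,205.8],[515.5,18.5,85]]), "obs tip 301,153.5 hole 298.5,192")
m=camera_model("scene")
print(proj("scene",[[520.5,18.5,85],[515.5,23.5,85]]))
E
```

```text
[[300.17683944 153.15913997]
 [297.49213192 191.40286054]] obs tip 301,153.5 hole 298.5,192
[[296.84339546 192.57913293]
 [299.34085821 191.92464593]]
```

{"fn": "drive_tool", "kwargs": {
  "deltas": [
    {"hand": 1, "tx": -0.01, "ty": -0.05, "tz": 0.2, "wx": 0.02, "wy": -0.02, "wz": 0},
    {"hand": 1, "tx": 0, "ty": 0, "tz": 0.4, "wx": 0, "wy": 0, "wz": 0},
    {"hand": 1, "tx": 0, "ty": 0, "tz": 0.4, "wx": 0, "wy": 0, "wz": 0},
    {"hand": 1, "tx": 0, "ty": 0, "tz": 0.3, "wx": 0, "wy": 0, "wz": 0},
    {"hand": 1, "tx": 0, "ty": 0, "tz": 0.2, "wx": 0, "wy": 0, "wz": 0},
    {"hand": 1, "tx": 0, "ty": 0, "tz": 0.2, "wx": 0, "wy": 0, "wz": 0},
    {"hand": 1, "tx": 0, "ty": 0, "tz": 0.2, "wx": 0, "wy": 0, "wz": 0},
    {"hand": 1, "tx": 0, "ty": 0, "tz": 0.2, "wx": 0, "wy": 0, "wz": 0},
    {"hand": 1, "tx": 0, "ty": 0, "tz": 0, "wx": 0, "wy": 0, "wz": 0},
    {"hand": 1, "tx": 0, "ty": 0, "tz": 0, "wx": 0, "wy": 0, "wz": 0},
    {"hand": 1, "tx": 0, "ty": 0, "tz": 0, "wx": 0, "wy": 0, "wz": 0}
  ]
}}

```text
time: 10.33
tool_pos: [516.4, 19.7, 282.0]
tcp_rot: [-3.14, -0.003, -0.222]
contact_force: [2.8, -0.0, -1.2]
grip_width: 19.6
```

```bash
python3 - <<'E'
from h import *
p,R,o=pose();print(o['time'],p,o['tcp_rot'],o['contact_force'])
print("tip",p+R@[0,0,159.2])
go([515.5,18.5,251],[np.pi,0,np.radians(-12.8)])
for n in("wrist","scene"):cv2.imwrite(f"pics/{n}6.png",cv2.cvtColor(capture(n),cv2.COLOR_RGB2BGR))
crop('pics/scene6.png','pics/c_sc6.png',240,85,370,215,5)
E
```

```text
10.3333 [516.38550124  19.68344685 282.03042614] [-3.14026779e+00 -2.92303663e-03 -2.22357101e-01] [ 2.75947085 -0.01902301 -1.24078494]
tip [516.88590459  19.78654985 122.83124598]
t [-0.017  0.035  0.776]
w [-0.015 -0.033  0.012]
```

View pics/c_sc6.png

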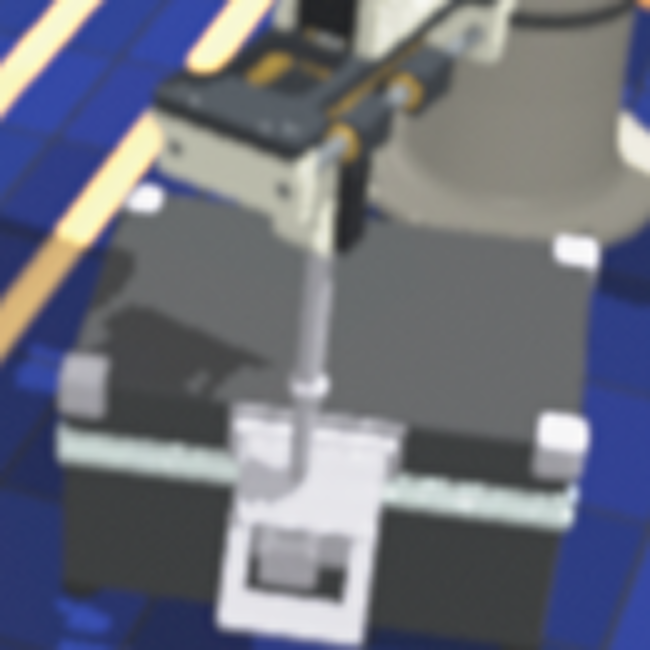

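Hasp folding down well, with the staple showing through its window. Going down to just above the hole, then into it.

{"fn": "drive_tool", "kwargs": {
  "deltas": [
    {"hand": 1, "tx": -0.02, "ty": 0.03, "tz": 0.15, "wx": -0.01, "wy": -0.03, "wz": 0},
    {"hand": 1, "tx": 0, "ty": 0, "tz": 0.2, "wx": 0, "wy": 0, "wz": 0},
    {"hand": 1, "tx": 0, "ty": 0, "tz": 0.2, "wx": 0, "wy": 0, "wz": 0},
    {"hand": 1, "tx": 0, "ty": 0, "tz": 0.15, "wx": 0, "wy": 0, "wz": 0},
    {"hand": 1, "tx": 0, "ty": 0, "tz": 0, "wx": 0, "wy": 0, "wz": 0},
    {"hand": 1, "tx": 0, "ty": 0, "tz": 0, "wx": 0, "wy": 0, "wz": 0},
    {"hand": 1, "tx": 0, "ty": 0, "tz": 0, "wx": 0, "wy": 0, "wz": 0}
  ]
}}

```text
time: 11.02
tool_pos: [514.7, 18.7, 253.4]
tcp_rot: [-3.142, 0.002, -0.222]
contact_force: [1.2, -0.0, -1.9]
grip_width: 19.7
```

```bash
python3 - <<'E'
from h import *
p,R,o=pose();print(o['time'],p,o['tcp_rot'],o['contact_force'])
print("tip",p+R@[0,0,159.2])
go([515.5,18.5,189],[np.pi,0,np.radians(-12.8)])
for n in("wrist","scene"):cv2.imwrite(f"pics/{n}7.png",cv2.cvtColor(capture(n),cv2.COLOR_RGB2BGR))
crop('pics/scene7.png','pics/c_sc7.png',260,125,350,215,7)
E
```

```text
11.0167 [514.67335778  18.71862536 253.42209274] [-3.14152101e+00  1.86903022e-03 -2.22388660e-01] [ 1.246649   -0.03025176 -1.87280623]
tip [514.38565164  18.79537779  94.22237121]
t [2.400e-02 1.000e-03 1.611e+00]
w [-0.001  0.021  0.012]
```

View pics/c_sc7.png

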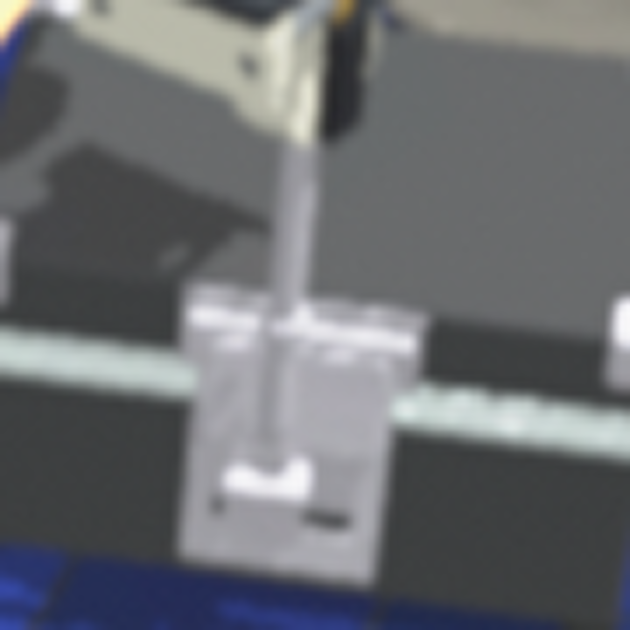

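{"fn": "drive_tool", "kwargs": {
  "deltas": [
    {"hand": 1, "tx": 0.02, "ty": 0, "tz": 0.1, "wx": 0, "wy": 0.02, "wz": 0},
    {"hand": 1, "tx": 0, "ty": 0, "tz": 0.1, "wx": 0, "wy": 0, "wz": 0},
    {"hand": 1, "tx": 0, "ty": 0, "tz": 0.1, "wx": 0, "wy": 0, "wz": 0},
    {"hand": 1, "tx": 0, "ty": 0, "tz": 0.1, "wx": 0, "wy": 0, "wz": 0},
    {"hand": 1, "tx": 0, "ty": 0, "tz": 0.1, "wx": 0, "wy": 0, "wz": 0},
    {"hand": 1, "tx": 0, "ty": 0, "tz": 0, "wx": 0, "wy": 0, "wz": 0},
    {"hand": 1, "tx": 0, "ty": 0, "tz": 0, "wx": 0, "wy": 0, "wz": 0}
  ]
}}

```text
time: 11.7
tool_pos: [515.2, 18.5, 233.1]
tcp_rot: [3.141, 0.001, -0.222]
contact_force: [1.1, 0.5, -1.6]
grip_width: 20.0
```

```bash
python3 - <<'E'
from h import *
p,R,o=pose();print(o['time'],p,o['tcp_rot'],o['contact_force'],o['moment'])
print("tip",p+R@[0,0,159.2])
go([515.5,18.5,189],[np.pi,0,np.radians(-12.8)])
for n in("scene",):cv2.imwrite(f"pics/{n}8.png",cv2.cvtColor(capture(n),cv2.COLOR_RGB2BGR))
crop('pics/scene8.png','pics/c_sc8.png',260,125,350,215,7)
E
```

```text
11.7 [515.2133224   18.45237656 233.06790197] [ 3.14138158e+00  7.96436808e-04 -2.22434094e-01] [ 1.12047481  0.51635387 -1.59153476] [ 0.07949734 -0.41242409  0.04522294]
tip [515.08224049  18.44757266  73.86795601]
t [ 0.008 -0.003  1.102]
w [0.002 0.009 0.011]
```

View pics/c_sc8.png

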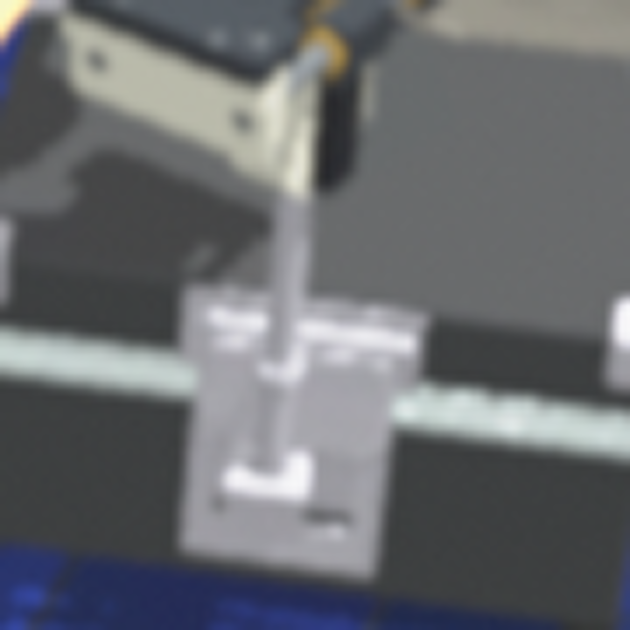

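{"fn": "drive_tool", "kwargs": {
  "deltas": [
    {"hand": 1, "tx": 0, "ty": 0, "tz": 0.1, "wx": 0, "wy": 0, "wz": 0},
    {"hand": 1, "tx": 0, "ty": 0, "tz": 0.15, "wx": 0, "wy": 0, "wz": 0},
    {"hand": 1, "tx": 0, "ty": 0, "tz": 0.15, "wx": 0, "wy": 0, "wz": 0},
    {"hand": 1, "tx": 0, "ty": 0, "tz": 0.15, "wx": 0, "wy": 0, "wz": 0},
    {"hand": 1, "tx": 0, "ty": 0, "tz": 0.15, "wx": 0, "wy": 0, "wz": 0},
    {"hand": 1, "tx": 0, "ty": 0, "tz": 0.15, "wx": 0, "wy": 0, "wz": 0},
    {"hand": 1, "tx": 0, "ty": 0, "tz": 0.1, "wx": 0, "wy": 0, "wz": 0},
    {"hand": 1, "tx": 0, "ty": 0, "tz": 0, "wx": 0, "wy": 0, "wz": 0},
    {"hand": 1, "tx": 0, "ty": 0, "tz": 0, "wx": 0, "wy": 0, "wz": 0},
    {"hand": 1, "tx": 0, "ty": 0, "tz": 0, "wx": 0, "wy": 0, "wz": 0}
  ]
}}

```text
time: 12.58
tool_pos: [515.4, 18.5, 195.6]
tcp_rot: [3.142, -0.0, -0.222]
contact_force: [1.2, 0.1, -1.4]
grip_width: 20.1
```

```bash
python3 - <<'E'
from h import *
p,R,o=pose();print(o['time'],p,o['tcp_rot'],o['contact_force'],o['moment'])
print("tip",p+R@[0,0,159.2])
go([515.5,18.5,189],[np.pi,0,np.radians(-12.8)])
for n in("scene",):cv2.imwrite(f"pics/{n}9.png",cv2.cvtColor(capture(n),cv2.COLOR_RGB2BGR))
crop('pics/scene9.png','pics/c_sc9.png',260,125,350,215,7)
E
```

```text
12.5833 [515.43462571  18.4809694  195.55548936] [ 3.14154330e+00 -8.80518962e-05 -2.22378959e-01] [ 1.16101205  0.14270848 -1.36479615] [ 0.14284255 -0.43824615  0.00822034]
tip [515.44656539  18.47021365  36.35549018]
t [ 0.001 -0.001  0.164]
w [ 0.001 -0.001  0.012]
```

View pics/c_sc9.png

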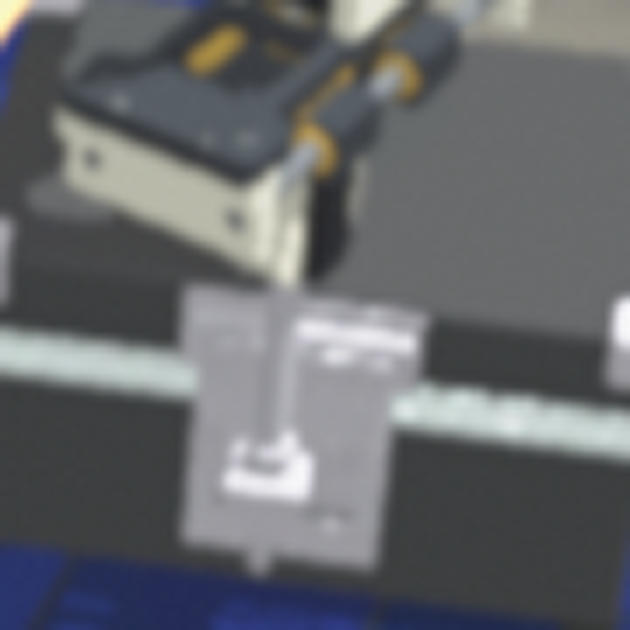

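{"fn": "drive_tool", "kwargs": {
  "deltas": [
    {"hand": 1, "tx": 0, "ty": 0, "tz": 0.06, "wx": 0, "wy": 0, "wz": 0},
    {"hand": 1, "tx": 0, "ty": 0, "tz": 0.06, "wx": 0, "wy": 0, "wz": 0},
    {"hand": 1, "tx": 0, "ty": 0, "tz": 0.04, "wx": 0, "wy": 0, "wz": 0},
    {"hand": 1, "tx": 0, "ty": 0, "tz": 0, "wx": 0, "wy": 0, "wz": 0},
    {"hand": 1, "tx": 0, "ty": 0, "tz": 0, "wx": 0, "wy": 0, "wz": 0},
    {"hand": 1, "tx": 0, "ty": 0, "tz": 0, "wx": 0, "wy": 0, "wz": 0}
  ]
}}

```text
time: 13.13
tool_pos: [515.4, 18.4, 189.2]
tcp_rot: [3.141, -0.0, -0.222]
contact_force: [0.6, 1.1, -0.6]
grip_width: 20.0
```

{"fn": "drive_tool", "kwargs": {
  "deltas": [
    {"hand": 1, "tx": 0, "ty": 0, "tz": 0.03, "wx": 0, "wy": 0, "wz": 0},
    {"hand": 1, "tx": 0, "ty": 0, "tz": 0.02, "wx": 0, "wy": 0, "wz": 0},
    {"hand": 1, "tx": 0, "ty": 0, "tz": 0, "wx": 0, "wy": 0, "wz": 0},
    {"hand": 1, "tx": 0, "ty": 0, "tz": 0, "wx": 0, "wy": 0, "wz": 0},
    {"hand": 1, "tx": 0, "ty": 0, "tz": 0, "wx": 0, "wy": 0, "wz": 0}
  ]
}}

```text
time: 13.55
tool_pos: [515.5, 18.4, 189.0]
tcp_rot: [3.141, -0.002, -0.222]
contact_force: [-2.6, 0.1, 13.6]
grip_width: 20.2
```

{"fn": "drive_tool", "kwargs": {
  "deltas": [
    {"hand": 1, "tx": 0, "ty": 0, "tz": -0.03, "wx": 0, "wy": 0, "wz": 0},
    {"hand": 1, "tx": 0, "ty": 0, "tz": 0, "wx": 0, "wy": 0, "wz": 0},
    {"hand": 0, "tx": 0, "ty": 0, "tz": 0, "wx": 0, "wy": 0, "wz": 0},
    {"hand": 0, "tx": 0, "ty": 0, "tz": 0, "wx": 0, "wy": 0, "wz": 0},
    {"hand": 0, "tx": 0, "ty": 0, "tz": 0, "wx": 0, "wy": 0, "wz": 0},
    {"hand": 0, "tx": 0, "ty": 0, "tz": 0, "wx": 0, "wy": 0, "wz": 0},
    {"hand": 0, "tx": 0, "ty": 0, "tz": 0, "wx": 0, "wy": 0, "wz": 0},
    {"hand": 0, "tx": 0, "ty": 0, "tz": 0, "wx": 0, "wy": 0, "wz": 0}
  ]
}}

```text
time: 14.22
tool_pos: [515.3, 18.5, 188.1]
tcp_rot: [3.141, 0.0, -0.222]
contact_force: [0.9, -0.2, -0.3]
grip_width: 45.5
```

```bash
python3 - <<'E'
from h import *
print(get_obs()['contact_force'],get_obs()['grip_width'])
for n in("scene",):cv2.imwrite(f"pics/{n}10.png",cv2.cvtColor(capture(n),cv2.COLOR_RGB2BGR))
crop('pics/scene10.png','pics/c_sc10.png',260,125,350,215,7)
E
```

```text
[ 0.88027377 -0.19514899 -0.30757382] 45.480702417145054
```

View pics/c_sc10.png

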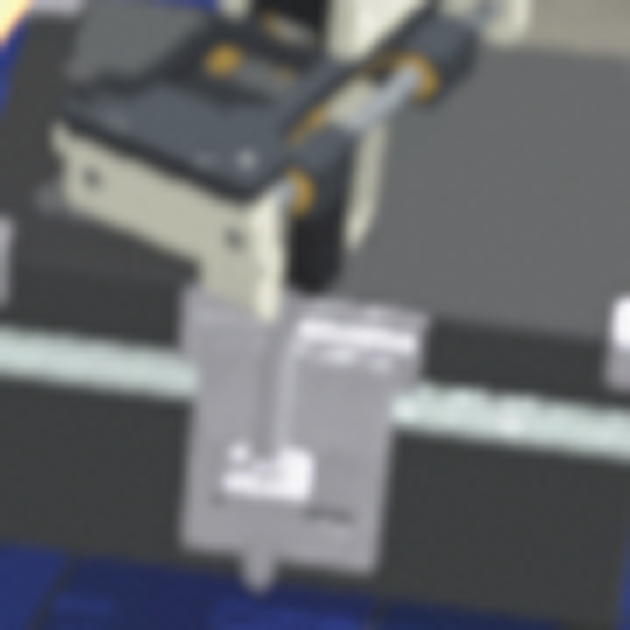

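Released and the hasp stays shut. Retreating straight up.

{"fn": "drive_tool", "kwargs": {
  "deltas": [
    {"hand": 0, "tx": 0, "ty": 0, "tz": -0.2, "wx": 0, "wy": 0, "wz": 0},
    {"hand": 0, "tx": 0, "ty": 0, "tz": -0.4, "wx": 0, "wy": 0, "wz": 0},
    {"hand": 0, "tx": 0, "ty": 0, "tz": -0.5, "wx": 0, "wy": 0, "wz": 0},
    {"hand": 0, "tx": 0, "ty": 0, "tz": -0.6, "wx": 0, "wy": 0, "wz": 0},
    {"hand": 0, "tx": 0, "ty": 0, "tz": -0.6, "wx": 0, "wy": 0, "wz": 0},
    {"hand": 0, "tx": 0, "ty": 0, "tz": -0.6, "wx": 0, "wy": 0, "wz": 0},
    {"hand": 0, "tx": 0, "ty": 0, "tz": -0.4, "wx": 0, "wy": 0, "wz": 0},
    {"hand": 0, "tx": 0, "ty": 0, "tz": 0, "wx": 0, "wy": 0, "wz": 0},
    {"hand": 0, "tx": 0, "ty": 0, "tz": 0, "wx": 0, "wy": 0, "wz": 0},
    {"hand": 0, "tx": 0, "ty": 0, "tz": 0, "wx": 0, "wy": 0, "wz": 0}
  ]
}}

```text
time: 15.1
tool_pos: [514.9, 18.5, 319.6]
tcp_rot: [3.141, 0.001, -0.222]
contact_force: [0.3, 0.1, -0.4]
grip_width: 46.2
```

```bash
python3 - <<'E'
from h import *
print(get_obs()['tool_pos'],get_obs()['contact_force'])
for n in("scene",):cv2.imwrite(f"pics/{n}11.png",cv2.cvtColor(capture(n),cv2.COLOR_RGB2BGR))
crop('pics/scene11.png','pics/c_sc11.png',240,95,440,245,4)
print("grip centre px expected",proj("scene",[[515.5,18.5,197.5]]))
E
```

```text
[514.92728151  18.50649691 319.58225726] [ 0.26576272  0.08570681 -0.35399416]
grip centre px expected [[300.82437141 156.09765092]]
```

View pics/c_sc11.png

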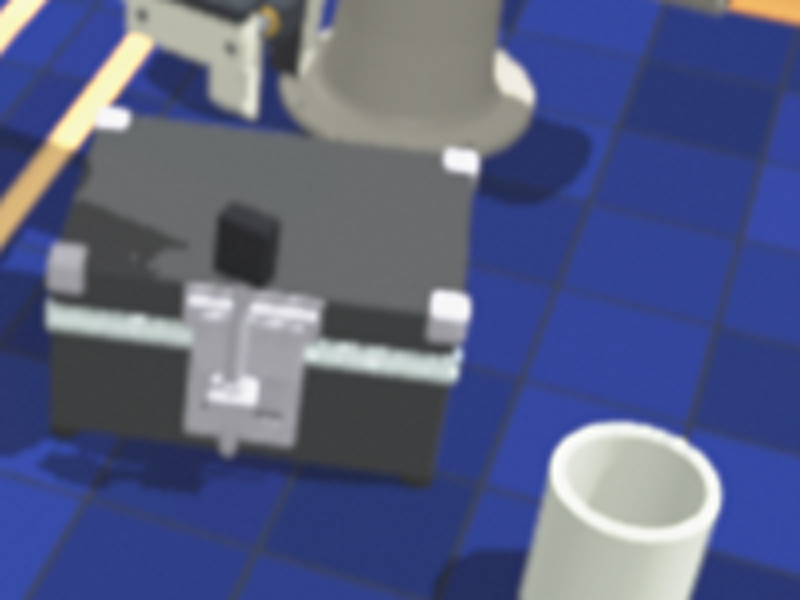

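```bash
python3 - <<'E'
from h import *
print(close_job())
E
```

```text
the job is handed in; nothing more can be done
None
```

View pics/scene11.png

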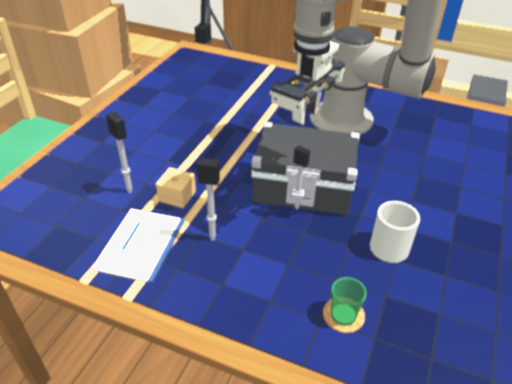

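The case is locked. I took the smallest pin out of its stand and pressed the hasp shut with the pin's tip. I then pushed the pin down through the staple's hole, measured at about (515.5, 18.5), until the collar seated. Seating showed as a 13.6 N upward force, with the tool at 189.0 mm, almost exactly the height I had predicted. The job was handed in at about 15 s of the 64 s allowed.

After I let go and moved the gripper clear, the last picture showed:
- **Hasp:** it stayed shut, with the pin's grip where I expected it, within 1 px.
- **Surroundings:** the mug, the tumbler and the two look-alike pins were where they had started.

One disagreement: fitting the case's corners in the first pictures put the hole about 3 mm further back than the close-up wrist view. I used the wrist view, and the scene camera agreed with it to within a pixel. No check failed.

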